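# Call down the next bin on a gravity feeder

### The arm

A 6-joint arm with a two-finger parallel gripper is mounted at the origin on the work surface. World frame = base frame: x ahead of the robot, y to its left, z up, the work surface at z = 0. Lengths are in mm, angles in rad, forces in N, time in s.
With the tool pointing down it reaches from about 400 to 925 mm from the base axis. Payload 12.5 kg.
Tool frame: the origin (TCP) lies midway between the tips of the shut fingers; the grasp point (between the pads) lies 19 mm behind it; z points along the fingers, y is the line along which they close (so a half turn about z gives the same grasp; the last joint's range is limited). The gripper opens to 95 mm and grips with 3 to 60 N. Pads are 20 mm wide; open, the fingers measure 119 mm over their backs; the gripper's body (75 mm by 180 mm) begins 59 mm behind the grasp point.
Start: joints at [-1.371, 0.491, 1.559, -0, 1.092, -0.106], TCP at [188.184, -596.018, 186.761] pointing down, gripper open.
Joint ranges: [-3.1, 3.1], [-0.84, 2.19], [0.05, 2.79], [-1.13, 4.28], [0.06, 2.93], [-2.69, 2.69]. Speed limits (rad/s): [2.22, 2.22, 2.79, 3.14, 3.14, 3.14].

### API

Orientations are given as [roll, pitch, yaw] about the fixed x, y, z axes, in that order (R = Rz(yaw) Ry(pitch) Rx(roll)).
In Python, from cell import state, read_camera, camera_info, env gives the robot as it stands.
- The arm moves only by the tool move_arm, never from a script. Its argument "commands" is a list of rows, each a list of 3 entries, a list of its own where there are three numbers: the shift along the world's x, y, z in cm, then the turn, a rotation vector about the world's x, y, z in degrees, then the opening, from 0 (shut) to 1 (fully open). A call has 1 to 10 rows; each row shifts and turns the commanded pose from where the row before left it; what a row does not reach is not made up. A row lasts 1/10 s, in which the tool goes at most 50 mm and 8.59 degrees, less where a joint would pass 70% of its speed; a pose out of reach is approached as far as the arm can. A call with a gripper value outside its range is refused whole. The fingers move at their own pace and stop on an object; the grip force is fixed at half the most. Time passes only in rows, so rows that do not move let the fingers close. It gives the time, the measured TCP pose, the force, the opening and the grip force at its end, in the units of the state.
- state(): the state, without advancing time (a new reading comes with each control period).
- read_camera(name): name is "scene" or "side" or "wrist"; returns the picture (384x512x3 uint8, blue, green, red); there is no depth.
- camera_info(name): a dict with "K" (3x3 intrinsics, pixels), "cam_to_world" (4x4, takes a point from camera to world coordinates). Camera axes: x right, y down, z forward; pixel columns grow to the right and rows downward; lengths in mm; the calibration is good to about 2 mm. A picture is of the moment at which its call begins: read the wrist's pose just before it. camera_info takes no time and is no camera call; for the wrist camera it gives the pose at the moment of the call.
- env.job_done(): hands the job in; it is judged then, once.
The state is a dict: "t": time; "joints": joint angles; "qvel": joint speeds; "tau": joint torques, N m; "eef_pos": TCP position; "tcp_rot": TCP orientation; "ft_force": force on the tool from outside, world axes, zero at the start; "moment": the same for the moment, N m; "opening": opening from 0.0 (shut) to 1.0 (fully open); "grip_force": force on a finger pad.
Only numpy, scipy, OpenCV 4.12 (cv2) and the standard library are available. Lean on these libraries where they do the work, as an engineer would, in place of code of your own. Each camera call takes 0.05 s, during which the arm holds its last target. There are 200 camera calls.

### The job

Bring the taller of the two parts bins down to the pick position: press the pad of its lane's rocking lever with the fingertips so that the gate lifts, keep it pressed until the bin has rolled down against the front stop, then let the lever come back up so that the gate shuts behind the bin. Work only that lever: do not touch or lift the bins, and leave the other lane and everything else on the bench as they are.

Things in the scene. Friction and masses are not known exactly. Their poses are not given: they have to be found in the camera images.
- feeder: Fixed two-lane gravity feeder of aluminium and steel on the bench, 275 mm long (its x, without the levers) and 201 mm wide (its y); its low end faces the robot. Origin on the bench under its middle, z up, x towards the raised rear. It stands at a different place, turned by up to 0.25 rad, in each run.
- lane: The feeder's sloping bed of free grey rollers. Origin at the front stop's inner face, at roller-top height, midway between the lanes; x points up the slope (10 degrees), y to the left lane, z square to the bed. Lane middles: left y = +48 mm, right y = -48 mm. The front stop, 24 mm high, closes both lanes at x = 0. With its gate up a bin rolls down by itself in 1 to 4 s.
- tall_bin: The taller bin: blue plastic picking bin, low at the front, 100 mm long x 84 wide x 62 high (front wall 36), holding steel pipe couplings, 0.3 to 0.6 kg. It waits in the left or right lane (varies) against the gate, its middle at lane x about 181 mm; at the front stop its middle is at lane x = 50 mm. Origin in the middle of its underside, its x along the lane.
- low_bin: The lower bin: the same but 38 mm high (front wall 28), with flat washers in it, waiting in the other lane. It must stay there, at lane x about 181 mm.
- lever_left (a joint): Rocking lever of the left lane: steel bar 236 mm long outside the feeder's left side. 0 = at rest, gate down; grows as the pad is pressed, to its stop at 0.54 rad; above 0.45 the taller bin passes. A spring returns it when let go (about 3 N at the pad at first, 5 N at the end). The gate, a cross tube with a hanging steel plate, is at lane x = 128 mm.
- lever_right (a joint): Rocking lever of the right lane, outside the feeder's right side: the mirror image of the left one.
- pad_left (a point): Middle of the upper face of the left lever's pad: a black rubber-covered plate, 46 mm (feeder x) by 58 mm (feeder y), level at rest about 187 mm above the bench, in front of the feeder's left front corner. Fully pressed its middle is 53 mm lower and 10 mm further from the feeder, and it is tipped 0.54 rad, front edge down. Nothing stands under it.
- pad_right (a point): The same point on the right lever's pad, in front of the feeder's right front corner.
- carton: Loose bystander: closed cardboard box 85 x 60 x 45 mm, between the two pads, towards the left one. Origin: centre of its underside (as for all bystanders).
- tape_roll: Loose bystander: roll of paper tape lying flat, 96 mm across, 48 high, left of the feeder.
- coupling: Loose bystander: short steel pipe coupling standing on end, 48 mm across, 42 high, left of the left pad.
- scanner: Loose bystander: hand scanner lying flat, 155 x 65 x 34 mm, right of the feeder, lying across.
- knife: Loose bystander: safety knife lying flat, 163 x 28 x 16 mm, between the two pads, towards the right one.
- jar: Loose bystander: clear jar with a white cap, 64 mm across, 85 high, right of the right pad.

How it is judged:
By the outcome, as a careful person would: the job done as asked, in the order asked, and still so for the second after the job is handed in, with the robot touching nothing.
It also fails if it takes over 43 s, if anything falls off the work surface, if the arm or the gripper's body presses on something with over 40 N, if the wrist force passes 120 N, or if a joint passes its speed limit or range.

## Working session

There is one attempt and no reset: what is moved stays moved. The work goes in short steps, Python scripts to look and compute and a tool call to move; the robot and the scene stay as the last step left them, time stands still between calls to the robot, and variables do not carry over. Pictures are saved under pics/ and viewed, at most 10 in all, crops included, and the job is handed in when it is done.

Besides the shell and the picture viewer there is one more tool, called after ">>>" by a JSON object that holds its "fn" and its "kwargs". move_arm: Moves the arm, as the interface text tells. Its arguments: {"type":"object","properties":{"commands":{"type":"array"}},"required":["commands"]}

```bash
mkdir -p pics; python3 - <<'E'
from cell import *
import cv2,numpy as np
for n in("scene","side"):
    im=read_camera(n); cv2.imwrite(f"pics/{n}0.png",im)
    c=camera_info(n); print(n,np.round(c["K"],1).tolist(),np.round(c["cam_to_world"],3).tolist())
print(state())
E
```

```text
scene [[384.5, 0.0, 252.2], [0.0, 384.5, 191.0], [0.0, 0.0, 1.0]] [[0.682, 0.571, -0.457, 1045.337], [0.731, -0.539, 0.418, -368.434], [-0.008, -0.619, -0.785, 893.553], [0.0, 0.0, 0.0, 1.0]]
side [[355.5, 0.0, 259.4], [0.0, 355.5, 193.0], [0.0, 0.0, 1.0]] [[-0.824, -0.365, 0.433, 208.293], [-0.566, 0.537, -0.626, 647.589], [-0.004, -0.761, -0.649, 761.421], [0.0, 0.0, 0.0, 1.0]]
{'t': 0.1, 'joints': array([-1.37063427e+00,  4.91513772e-01,  1.55934732e+00, -2.06094928e-05,
        1.09171312e+00, -1.05592217e-01]), 'qvel': array([-1.97115019e-03,  3.26833382e-05, -1.67400936e-03, -3.72418623e-04,
        7.14709460e-05,  1.02320898e-03]), 'tau': array([ 2.32417035e-03, -6.13625550e+01, -2.58605897e+01,  6.94131874e-02,
        4.70574468e-02, -5.34573303e-05]), 'eef_pos': array([ 188.10882433, -595.78380946,  186.22538247]), 'tcp_rot': array([-3.14061464e+00, -8.52740223e-05,  3.05763742e-01]), 'ft_force': array([0.248949  , 0.33897498, 0.73241647]), 'moment': array([0.02051788, 0.0394497 , 0.00346592]), 'grip_force': 0.0, 'opening': 0.9990708500342376}
```

View pics/scene0.png

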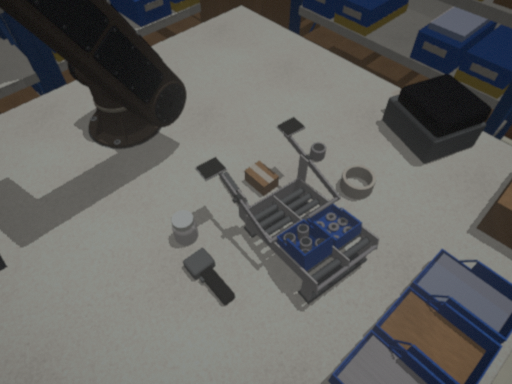

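View pics/side0.png

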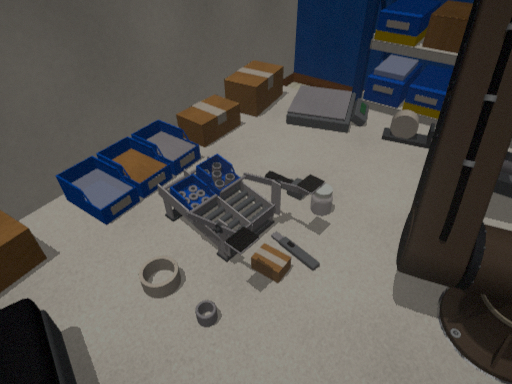

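The scene view shows the pads at about (291,126) left and (211,168) right, and the bins at (305,240) right lane and (338,225) left lane. In the side view the pads are at (242,239) left and (313,184) right. I'll triangulate the pads and zoom in on the bins.

```bash
cat > h.py <<'E'
import cv2,numpy as np
from cell import *
def ray(n,p,info=None):
    c=info or camera_info(n);K=np.array(c["K"]);T=np.array(c["cam_to_world"])
    d=T[:3,:3]@np.linalg.solve(K,[p[0],p[1],1]);return T[:3,3],d/np.linalg.norm(d)
def tri(*rs):
    A=sum(np.eye(3)-np.outer(d,d) for o,d in rs);b=sum((np.eye(3)-np.outer(d,d))@o for o,d in rs)
    x=np.linalg.solve(A,b);return x,[np.linalg.norm((np.eye(3)-np.outer(d,d))@(x-o)) for o,d in rs]
def onz(n,p,z,info=None):
    o,d=ray(n,p,info);return o+d*(z-o[2])/d[2]
def dark(im,p,r=22,th=55):
    m=(im.max(2)<th).astype(np.uint8);x,y=p
    w=np.zeros_like(m);w[y-r:y+r,x-r:x+r]=m[y-r:y+r,x-r:x+r]
    n,l,s,c=cv2.connectedComponentsWithStats(w)
    i=l[y,x];return c[i],s[i]
E
python3 - <<'E'
from h import *
S=cv2.imread("pics/scene0.png");D=cv2.imread("pics/side0.png")
P=[]
for nm,a,b in(("L",(291,126),(242,239)),("R",(211,168),(313,184))):
    ca,sa=dark(S,a);cb,sb=dark(D,b);print(nm,ca,sa,cb,sb)
    print(tri(ray("scene",ca),ray("side",cb)),onz("scene",ca,187),onz("side",cb,187))
a=cv2.resize(S[170:305,235:385],None,fx=4,fy=4,interpolation=cv2.INTER_CUBIC)[:540]
b=cv2.resize(D[145:280,150:340],None,fx=4,fy=4,interpolation=cv2.INTER_CUBIC)
cv2.imwrite("pics/za.png",cv2.convertScaleAbs(a,alpha=1.5));cv2.imwrite("pics/zb.png",cv2.convertScaleAbs(b,alpha=1.5))
E
```

```text
L [290.32994924 125.97969543] [279 119  24  15 197] [246.10289389 235.14790997] [226 217  38  35 622]
(array([538.32735433, 230.84703482, 187.57052004]), [np.float64(4.914966095826763), np.float64(4.9149660958268075)]) [541.80495057 234.34827071 187.        ] [534.88005018 227.27589424 187.        ]
R [210.32089552 167.69402985] [198 159  26  19 268] [310.2811245  183.15261044] [297 175  27  17 249]
(array([507.25664495, -15.98252774, 183.27979676]), [np.float64(0.18920534267437822), np.float64(0.18920534267440453)]) [510.25794278 -17.74438051 187.        ] [505.21780901 -11.88404488 187.        ]
```

View pics/za.png

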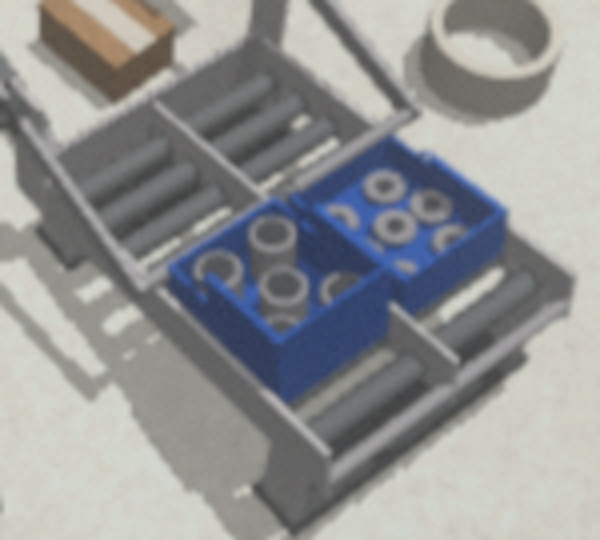

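View pics/zb.png

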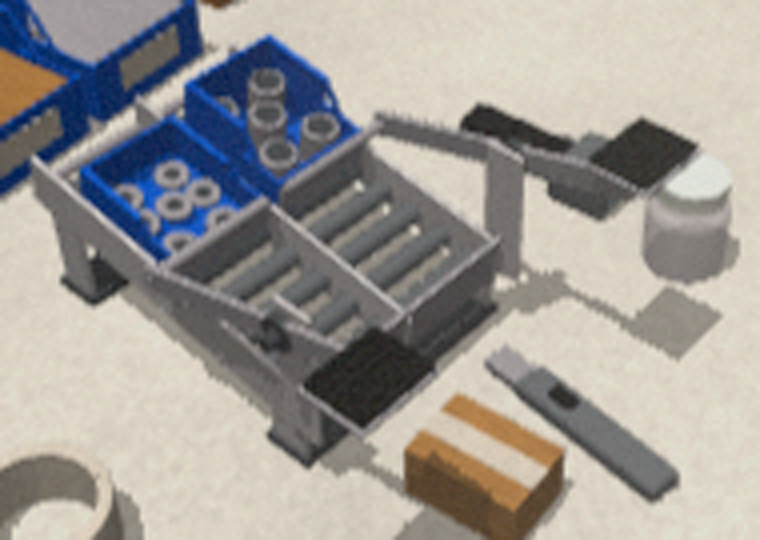

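The tall bin (with couplings) is in the right lane, at zoom position (280,290) in the scene crop and (270,115) in the side crop. I'll press the right pad, which triangulates to about (507,-16,185). First I go above it with the fingers shut.

>>> {"fn": "move_arm", "kwargs": {"commands": [[[0,0,4],[0,0,0],0],[[0,0,4],[0,0,0],0],[[1.5,2.9,2],[0,0,-2.5],0],[[1.5,2.9,0],[0,0,-2.5],0],[[1.5,2.9,0],[0,0,-2.5],0],[[1.5,2.9,0],[0,0,-2.5],0],[[1.5,2.9,0],[0,0,-2.5],0],[[1.5,2.9,0],[0,0,-2.5],0],[[1.5,2.9,0],[0,0,-2.5],0],[[1.5,2.9,0],[0,0,-2.5],0]]}}

```text
t: 1.1
eef_pos: [308.5, -362.7, 286.6]
tcp_rot: [-3.141, 0.0, -0.045]
ft_force: [0.3, -0.3, -0.8]
opening: 0.219
grip_force: 0.0
```

>>> {"fn": "move_arm", "kwargs": {"commands": [[[1.5,2.9,0],[0,0,-2.5],0],[[1.5,2.9,0],[0,0,-2.2],0],[[1.5,2.9,0],[0,0,0],0],[[1.5,2.9,0],[0,0,0],0],[[1.5,2.9,0],[0,0,0],0],[[1.5,2.9,0],[0,0,0],0],[[1.5,2.9,0],[0,0,0],0],[[1.5,2.9,0],[0,0,0],0],[[1.5,2.9,0],[0,0,0],0],[[0,0,0],[0,0,0],0]]}}

```text
t: 2.1
eef_pos: [444.0, -100.5, 286.5]
tcp_rot: [-3.141, 0.0, -0.122]
ft_force: [0.4, -0.1, 0.8]
opening: 0.004
grip_force: 0.0
```

```bash
python3 - <<'E'
from h import *
s=state();print(s["t"],s["eef_pos"],s["tcp_rot"],s["opening"],s["ft_force"])
c=camera_info("wrist");im=read_camera("wrist");cv2.imwrite("pics/w1.png",im)
import pickle;pickle.dump(c,open("w1.pkl","wb"))
K=np.array(c["K"]);T=np.array(c["cam_to_world"])
p=K@(T[:3,:3].T@(np.array([507,-16,185])-T[:3,3]));print(p[:2]/p[2],T[:3,3])
E
```

```text
2.1 [ 444.02356097 -100.50959235  286.54523137] [-3.14105613e+00  2.90274156e-04 -1.22228354e-01] 0.0038617700640562152 [ 0.43157295 -0.12889581  0.7759199 ]
[158.03969913 130.38826091] [ 514.17930943 -108.78857829  484.72674296]
```

View pics/w1.png

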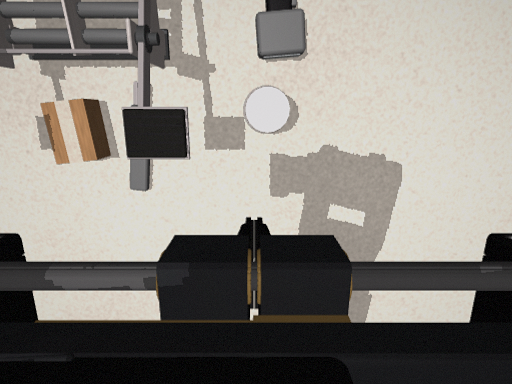

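The pad shows at (155,133) and is squared up with the gripper, close to the predicted (158,130). The jar cap is at (267,110).

```bash
python3 - <<'E'
from h import *;import pickle
c=pickle.load(open("w1.pkl","rb"));im=cv2.imread("pics/w1.png")
p,s=dark(im,(155,133),45);print(p,s,onz("wrist",p,187,c))
m=(im.max(2)<55).astype(np.uint8);m[:100]=0;m[165:]=0;m[:,:115]=0;m[:,195:]=0
r=cv2.minAreaRect(max(cv2.findContours(m,0,1)[0],key=cv2.contourArea));print(r)
b=np.array([onz("wrist",q,187,c) for q in cv2.boxPoints(r)]);print(b.round(1),np.linalg.norm(np.diff(b,axis=0),axis=1))
E
```

```text
[155.06338271 132.37340682] [ 123  109   64   48 2903] [505.57940018 -13.4507766  187.        ]
((154.5, 132.5), (47.0, 63.0), 90.0)
[[530.2  11.8 187. ]
 [523.  -46.3 187. ]
 [479.9 -38.5 187. ]
 [487.3  21.8 187. ]] [58.53808747 43.87373933 60.82133461]
```

The pad measures about 60 × 44 mm with its middle at (505.5,-13.5), which fits the given size. I'll move over it and down to just above it.

>>> {"fn": "move_arm", "kwargs": {"commands": [[[1.9,2.9,0],[0,0,0],0],[[1.9,2.9,0],[0,0,0],0],[[1.9,2.9,0],[0,0,0],0],[[0,0,-2],[0,0,0],0],[[0,0,-2],[0,0,0],0],[[0,0,-2],[0,0,0],0],[[0,0,-1],[0,0,0],0],[[0,0,-1],[0,0,0],0],[[0,0,-0.5],[0,0,0],0],[[0,0,0],[0,0,0],0]]}}

```text
t: 3.15
eef_pos: [500.1, -16.3, 201.6]
tcp_rot: [3.141, 0.0, -0.126]
ft_force: [-0.9, 0.3, 0.8]
opening: 0.006
grip_force: 0.0
```

>>> {"fn": "move_arm", "kwargs": {"commands": [[[0,0,-0.5],[0,0,0],0],[[0,0,-0.5],[0,0,0],0],[[-0.1,0,-0.5],[0,0,0],0],[[-0.2,0,-0.5],[0,0,0],0],[[-0.2,0,-0.5],[0,0,0],0],[[-0.1,0,-0.5],[0,0,0],0],[[-0.1,0,-0.5],[0,0,0],0],[[-0.1,0,-0.5],[0,0,0],0],[[0,0,0],[0,0,0],0]]}}

```text
t: 4.05
eef_pos: [491.8, -16.0, 161.1]
tcp_rot: [3.142, 0.001, -0.125]
ft_force: [-0.2, 0.6, 1.2]
opening: 0.003
grip_force: 0.0
```

The force is lower than expected, so I'll take a side look.

```bash
python3 - <<'E'
from h import *
f=[]
im=read_camera("side");f.append(state()["ft_force"]);w=read_camera("scene");f.append(state()["ft_force"]);print(f)
a=cv2.resize(im[120:260,200:360],(600,525),interpolation=cv2.INTER_CUBIC)
cv2.imwrite("pics/s2.png",cv2.convertScaleAbs(a,alpha=1.4))
E
```

```text
[array([0.43197156, 0.20027735, 0.11802253]), array([0.64849339, 0.96707627, 0.10763317])]
```

View pics/s2.png

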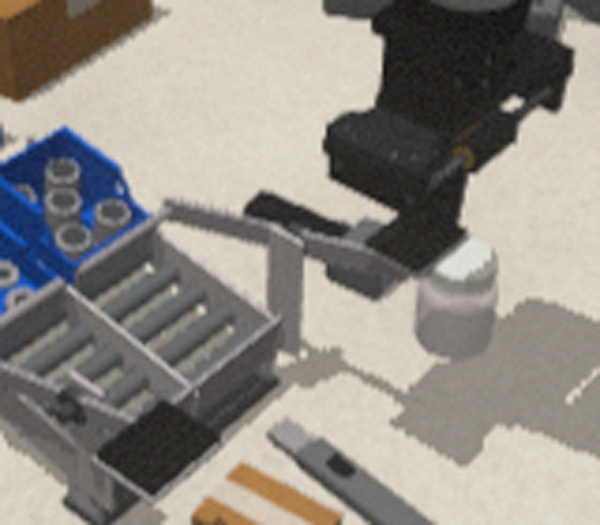

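```bash
python3 - <<'E'
from h import *
def pr(n,X):
    c=camera_info(n);K=np.array(c["K"]);T=np.array(c["cam_to_world"]);p=K@(T[:3,:3].T@(np.array(X)-T[:3,3]));return (p[:2]/p[2])
s=state();print(s["t"],s["eef_pos"],s["ft_force"])
for n in("side","scene"):
    for z in(0,30,60): print(n,pr(n,s["eef_pos"]+[0,0,z]))
side=read_camera("side");sc=read_camera("scene")
x,y=pr("scene",s["eef_pos"]).astype(int)
A=cv2.resize(sc[y-40:y+40,x-50:x+50],(500,400),interpolation=cv2.INTER_CUBIC)
x,y=pr("side",s["eef_pos"]).astype(int);print(x,y)
B=cv2.resize(side[y-30:y+30,x-23:x+23],(300,400),interpolation=cv2.INTER_CUBIC)
o=cv2.convertScaleAbs(np.hstack([A,B]),alpha=2.5);cv2.circle(o,(250,200),3,(0,0,255),-1);cv2.circle(o,(650,200),3,(0,0,255),-1)
cv2.imwrite("pics/s3.png",o)
E
```

```text
4.15 [492.25633526 -16.04462565 161.72635283] [0.64849339 0.96707627 0.10763317]
side [314.57833331 191.62419039]
side [315.7200805  182.65930439]
side [316.91188134 173.30140207]
scene [207.28248765 170.13754104]
scene [206.07306297 162.11389687]
scene [204.80218564 153.68255959]
314 191
```

View pics/s3.png

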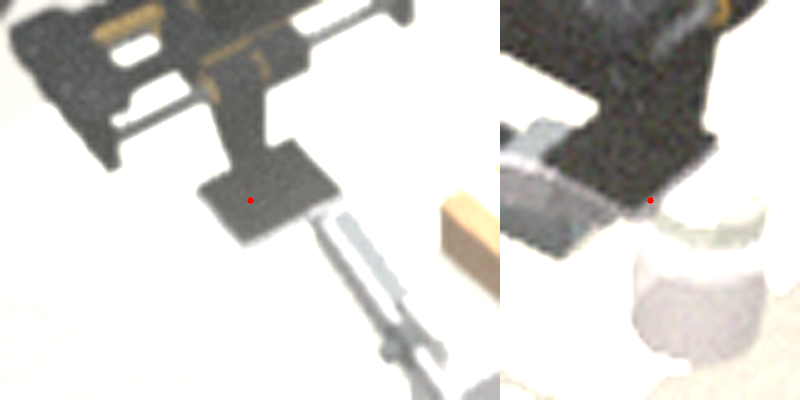

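```bash
python3 - <<'E'
from h import *
c=camera_info("wrist");im=read_camera("wrist");s=state();print(s["eef_pos"],s["ft_force"],s["moment"])
cv2.imwrite("pics/w2.png",cv2.convertScaleAbs(im,alpha=1.6))
K=np.array(c["K"]);T=np.array(c["cam_to_world"])
pr=lambda X:(lambda p:(p[:2]/p[2]).round(1))(K@(T[:3,:3].T@(np.array(X)-T[:3,3])))
print("tcp",pr(s["eef_pos"]))
R=np.array([[.9926,.122],[-.122,.9926]])
for a,b in((-23,-29),(23,-29),(23,29),(-23,29)):
    print("rest corner",pr([*(np.array([505.5,-13.5])+R.T.T@np.array([a,b])),187]))
E
```

```text
[492.34128365 -16.05467486 161.9565462 ] [-0.3358071   0.12812738  0.10215547] [ 0.04154738  0.00437355 -0.01284693]
tcp [254.5 218.2]
rest corner [295.6 247.9]
rest corner [298.1 173.5]
rest corner [196.2 173.8]
rest corner [200.1 248.2]
```

View pics/w2.png

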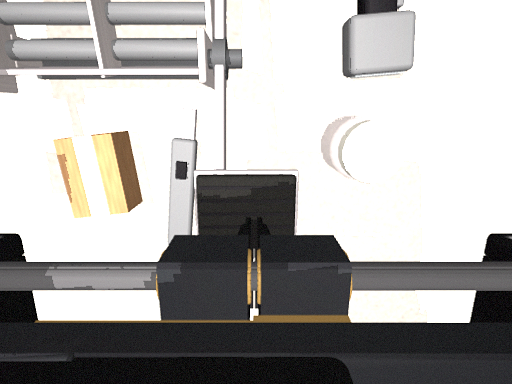

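```bash
python3 - <<'E'
from h import *;import pickle
c1=pickle.load(open("w1.pkl","rb"));print(np.round(c1["K"],1).tolist())
w1=cv2.imread("pics/w1.png").max(2);w2=cv2.imread("pics/w2.png").max(2)
print("w1 row125",w1[125,112:132],w1[125,180:196]);print("w1 col145",w1[100:116,170],w1[152:168,170])
for r in(185,225):print("w2 row",r,w2[r,188:206],w2[r,288:306])
print("col",w2[164:184,215])
for n in("scene","side"):
    a=cv2.imread(f"pics/{n}0.png");b=read_camera(n);d=cv2.absdiff(a,b).max(2)
    m=(d>40).astype(np.uint8);k,l,s,c=cv2.connectedComponentsWithStats(m)
    print(n,[s[i].tolist() for i in range(1,k) if s[i][4]>15])
    cv2.imwrite(f"pics/{n}1.png",b)
E
```

```text
[[309.6, 0.0, 253.7], [0.0, 309.6, 192.2], [0.0, 0.0, 1.0]]
w1 row125 [212 219 218 218 218 218 218 217 218 220 225 146  53  27  31  34  33  33
  36  31] [ 36  37  31  20  11  53 195 150 135 215 214 216 219 220 220 220]
w1 col145 [218 220 219 219 219 222 207 166 173  50  29  33  28  33  30  33] [ 36  29  35  35  27  81 154 190 223 220 221 221 220 221 220 221]
w2 row 185 [226 230 211 184 160  91 255 255 149  51  62  62  64  66  64  62  62  66] [ 43  42  40  45  38  42  37  19 234 213 234 255 255 255 255 255 255 255]
w2 row 225 [197 179 139  86 171 255 255 255 232 229  93  32  43  45  43  42  38  34] [ 43  42  38  46  51  37  64 227 216 255 255 255 255 255 255 255 255 255]
col [255 255 255 255 255 243 200 255 255 255 142  34  51  61  67  69  64  69
  69  61]
scene [[28, 0, 107, 61, 3651], [145, 0, 12, 8, 33], [134, 5, 16, 19, 103], [151, 9, 91, 156, 7312], [131, 20, 17, 19, 109], [68, 76, 27, 31, 367], [139, 82, 41, 44, 756], [74, 109, 22, 17, 117], [139, 152, 30, 20, 175], [0, 178, 103, 69, 3954]]
side [[364, 0, 110, 88, 4492], [506, 23, 6, 7, 29], [297, 32, 71, 54, 1398], [432, 38, 7, 9, 26], [393, 63, 63, 246, 6548], [302, 77, 14, 7, 33], [293, 81, 62, 38, 1400], [484, 94, 14, 8, 79], [335, 120, 6, 4, 16], [286, 125, 67, 55, 2108], [507, 139, 5, 14, 41], [443, 148, 11, 17, 108], [464, 160, 12, 7, 55], [502, 160, 10, 11, 70], [508, 174, 4, 8, 20], [482, 192, 30, 41, 879], [305, 200, 98, 53, 2057], [483, 232, 29, 38, 617], [484, 295, 28, 32, 131], [413, 312, 95, 72, 2013], [450, 328, 11, 10, 76], [479, 349, 10, 13, 25], [489, 365, 18, 11, 55]]
```

>>> {"fn": "move_arm", "kwargs": {"commands": [[[-0.1,0,-0.5],[0,0,0],0],[[-0.1,0,-0.5],[0,0,0],0],[[0,0,0],[0,0,0],0]]}}

```text
t: 4.7
eef_pos: [489.4, -15.9, 151.0]
tcp_rot: [-3.142, 0.002, -0.125]
ft_force: [-3.3, 0.4, 2.3]
opening: 0.005
grip_force: 1.4
```

```bash
python3 - <<'E'
from h import *
c=camera_info("wrist");w2=read_camera("wrist");cv2.imwrite("pics/w3.png",w2);s=state();print(s["t"],s["eef_pos"],s["ft_force"],s["moment"])
w2=cv2.convertScaleAbs(w2,alpha=1.6).max(2)
for r in(180,190,205,225):
    x=np.where(w2[r,150:350]<100)[0]+150;print(r,x.min(),x.max(),w2[r,180:206],w2[r,284:306])
print(w2[160:200,215])
E
```

```text
4.75 [489.72663643 -15.94129472 151.35166346] [-1.92393862 -0.07775027  2.70891381] [0.0675258  0.50320773 0.00598246]
180 191 296 [230 229 230 230 230 229 229 234 210 184 160  90 255 255 149  53  58  58
  64  58  62  59  58  62  59  61] [ 61  62  58  62  62  59  69  61  62  64  59  43  99 221 255 254 255 255
 255 255 255 255]
190 191 295 [226 227 226 222 226 226 226 218 194 178 138  85  88 255 163  70  66  53
  54  53  51  51  58  58  54  56] [ 50  34  40  48  53  42  42  43  43  48  43  29 112 218 200 255 255 255
 255 255 255 255]
205 190 295 [227 224 221 224 224 226 221 195 179 141  86 141 255 253 210 133  53  40
  40  37  38  40  35  42  34  42] [ 32  38  40  42  37  37  35  40  40  37  40  67 221 200 255 255 255 255
 255 255 255 255]
225 189 294 [218 219 222 219 222 210 189 176 131  78 187 255 255 255 255 255 227  90
  22  46  43  40  50  40  48  50] [ 51  45  48  48  48  46  40  48  42  37  72 219 202 255 255 255 255 255
 255 255 255 255]
[255 255 255 255 255 255 255 255 255 255 203 162 208 255 255 255 255  78
  40  56  64  61  66  72  69  69  62  67  62  51  51  53  56  69  70  64
  45  42  45  48]
```

>>> {"fn": "move_arm", "kwargs": {"commands": [[[0,0,-0.5],[0,0,0],0],[[-0.1,0,-0.5],[0,0,0],0],[[0,0,0],[0,0,0],0]]}}

```text
t: 5.05
eef_pos: [488.6, -15.9, 141.2]
tcp_rot: [3.142, 0.002, -0.125]
ft_force: [-3.0, 0.8, 2.7]
opening: 0.004
grip_force: 1.8
```

```bash
python3 - <<'E'
from h import *
s=state();print(s["t"],s["eef_pos"],s["ft_force"],s["moment"])
a=read_camera("scene");b=read_camera("side");s=state();print(s["t"],s["ft_force"])
cv2.imwrite("pics/scene2.png",a);cv2.imwrite("pics/side2.png",b)
A=cv2.resize(a[140:300,180:380],(440,352),interpolation=cv2.INTER_CUBIC)
B=cv2.resize(b[145:280,190:325],(352,352),interpolation=cv2.INTER_CUBIC)
cv2.imwrite("pics/m4.png",cv2.convertScaleAbs(np.hstack([A,B]),alpha=1.5))
E
```

```text
5.05 [488.57077189 -15.89651287 141.24989646] [-3.04306987  0.78608669  2.68735703] [ 0.08927152  0.64478724 -0.03287148]
5.15 [-3.10721519  0.32823233  1.93722929]
```

View pics/m4.png

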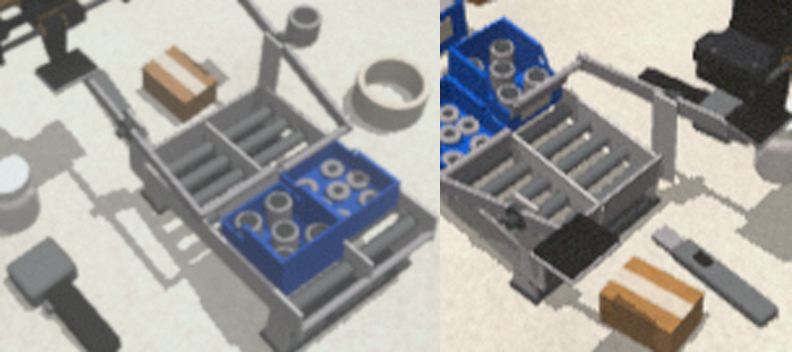

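The lever is following: in the side half the cross tube at (540,85) has risen, and the bin has not moved yet. I'll press further.

>>> {"fn": "move_arm", "kwargs": {"commands": [[[0,0,-0.4],[0,0,0],0],[[0,0,-0.3],[0,0,0],0],[[0,0,0],[0,0,0],0]]}}

```text
t: 5.45
eef_pos: [489.0, -16.0, 134.6]
tcp_rot: [3.141, 0.001, -0.125]
ft_force: [-5.2, -0.4, 3.3]
opening: 0.007
grip_force: 2.2
```

```bash
cat > blue.py <<'E'
from h import *
def blue(im,roi):
    x,y,w,h=roi;r=cv2.cvtColor(im[y:y+h,x:x+w],cv2.COLOR_BGR2HSV);m=cv2.inRange(r,(105,120,30),(130,255,255))
    ys,xs=np.nonzero(m);return len(xs),(xs.mean()+x).round(1),(ys.mean()+y).round(1),np.percentile(xs,[1,99])+x,np.percentile(ys,[1,99])+y
for f in("pics/scene0.png","pics/scene2.png"):print(blue(cv2.imread(f),(235,170,150,135)))
a=read_camera("scene");print(blue(a,(235,170,150,135)))
s=state();print(s["t"],s["eef_pos"],s["ft_force"])
E
python3 blue.py
```

```text
(1274, np.float64(319.9), np.float64(238.9), array([280.73, 357.  ]), array([211., 266.]))
(1254, np.float64(321.6), np.float64(240.4), array([283., 357.]), array([211., 269.]))
(1177, np.float64(323.1), np.float64(240.2), array([284., 357.]), array([211., 267.]))
5.5 [488.98615529 -16.03152576 134.76613822] [-5.31369933  0.92592912  4.79095646]
```

>>> {"fn": "move_arm", "kwargs": {"commands": [[[-0.1,0,-0.4],[0,0,0],0],[[-0.1,0,-0.3],[0,0,0],0],[[0,0,0],[0,0,0],0]]}}

```text
t: 5.8
eef_pos: [487.6, -16.0, 127.6]
tcp_rot: [-3.142, -0.001, -0.125]
ft_force: [-1.0, 1.2, 2.4]
opening: 0.007
grip_force: 1.4
```

```bash
python3 blue.py|tail -2
```

```text
(1136, np.float64(321.1), np.float64(238.6), array([282.35, 357.  ]), array([211., 264.]))
5.85 [487.6762842  -16.02882933 127.81759258] [-0.65040883  1.77926953  2.83487407]
```

>>> {"fn": "move_arm", "kwargs": {"commands": [[[0,0,-0.3],[0,0,0],0],[[0,0,0],[0,0,0],0],[[0,0,0],[0,0,0],0],[[0,0,0],[0,0,0],0],[[0,0,0],[0,0,0],0]]}}

```text
t: 6.35
eef_pos: [487.3, -16.0, 124.8]
tcp_rot: [3.142, -0.0, -0.125]
ft_force: [-1.3, 1.7, 2.1]
opening: 0.004
grip_force: 1.4
```

```bash
python3 blue.py|tail -2
```

```text
(1091, np.float64(319.4), np.float64(237.3), array([282., 357.]), array([211., 261.]))
6.4 [487.26893159 -16.00242157 124.81318714] [-1.56594115  2.14807402  2.46638255]
```

The bin is starting to move. I'll hold.

>>> {"fn": "move_arm", "kwargs": {"commands": [[[0,0,0],[0,0,0],0],[[0,0,0],[0,0,0],0],[[0,0,0],[0,0,0],0],[[0,0,0],[0,0,0],0],[[0,0,0],[0,0,0],0],[[0,0,0],[0,0,0],0],[[0,0,0],[0,0,0],0],[[0,0,0],[0,0,0],0],[[0,0,0],[0,0,0],0],[[0,0,0],[0,0,0],0]]}}

```text
t: 7.4
eef_pos: [487.2, -16.0, 124.8]
tcp_rot: [3.141, -0.0, -0.125]
ft_force: [-0.7, 1.4, 3.2]
opening: 0.006
grip_force: 1.4
```

```bash
python3 blue.py|tail -2
```

```text
(1084, np.float64(319.8), np.float64(236.9), array([283., 357.]), array([210.83, 260.  ]))
7.45 [487.20413072 -16.01812927 124.75675634] [-0.3670074   2.50060032  3.34340426]
```

The bin moved a little and has stalled, and the lever isn't at its stop yet. I'll press deeper.

>>> {"fn": "move_arm", "kwargs": {"commands": [[[0,0,-0.4],[0,0,0],0],[[0,0,-0.4],[0,0,0],0],[[0,0,0],[0,0,0],0],[[0,0,0],[0,0,0],0]]}}

```text
t: 7.85
eef_pos: [486.8, -16.0, 116.5]
tcp_rot: [3.142, 0.001, -0.125]
ft_force: [-3.5, 3.6, 2.4]
opening: 0.002
grip_force: 2.1
```

```bash
python3 blue.py|tail -2; python3 - <<'E'
from h import *
a=read_camera("scene");b=read_camera("side")
cv2.imwrite("pics/scene3.png",a);cv2.imwrite("pics/side3.png",b)
A=cv2.resize(a[140:300,180:380],(440,352),interpolation=cv2.INTER_CUBIC)
B=cv2.resize(b[145:280,190:325],(352,352),interpolation=cv2.INTER_CUBIC)
cv2.imwrite("pics/m5.png",cv2.convertScaleAbs(np.hstack([A,B]),alpha=1.5))
E
```

```text
(1089, np.float64(318.8), np.float64(235.9), array([283.  , 357.12]), array([211.  , 258.12]))
7.9 [486.87349995 -15.95809111 116.57639865] [-4.03347536  2.25454555  2.7820214 ]
```

View pics/m5.png

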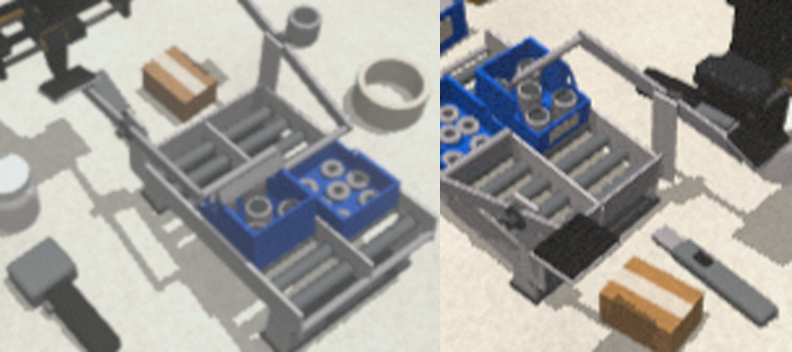

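The bin is about 25 mm forward under the raised gate plate, and the finger is still on the pad. It needs a bit more lift, so I'll keep pressing gently.

>>> {"fn": "move_arm", "kwargs": {"commands": [[[0,0,-0.3],[0,0,0],0],[[0,0,-0.3],[0,0,0],0],[[0,0,0],[0,0,0],0],[[0,0,0],[0,0,0],0],[[0,0,0],[0,0,0],0]]}}

```text
t: 8.5
eef_pos: [487.0, -16.0, 110.8]
tcp_rot: [3.142, 0.0, -0.125]
ft_force: [-3.8, 3.0, 3.0]
opening: 0.005
grip_force: 2.4
```

```bash
python3 blue.py|tail -2;python3 - <<'E'
from h import *
b=read_camera("wrist");cv2.imwrite("pics/w4.png",b)
b=cv2.convertScaleAbs(b,alpha=1.6).max(2)
for r in(185,195,205,215,225,232):
    print(r,''.join('#' if v<50 else '+' if v<110 else '.' for v in b[r,180:320:2]))
for c in(215,280):print(c,''.join('#' if v<50 else '+' if v<110 else '.' for v in b[150:250,c]))
E
```

```text
(1061, np.float64(314.9), np.float64(231.8), array([275.6, 357. ]), array([210., 251.]))
8.55 [486.99482388 -15.98392039 110.77647252] [-4.20452419  2.25276955  2.92877376]
185 ..+...................................................................
195 ......++++++++++++++++++++++++++++###++#################+##...........
205 .+.....###################################################............
215 .+......#################################################+............
225 .+.......################################################.............
232 ..........##############################################..............
215 .......................................+##+++++++++#################################################
280 .......................................+############################################################
```

>>> {"fn": "move_arm", "kwargs": {"commands": [[[0,0,-0.3],[0,0,0],0],[[0,0,0],[0,0,0],0],[[0,0,0],[0,0,0],0],[[0,0,0],[0,0,0],0],[[0,0,0],[0,0,0],0],[[0,0,0],[0,0,0],0],[[0,0,0],[0,0,0],0]]}}

```text
t: 9.3
eef_pos: [487.1, -16.0, 107.9]
tcp_rot: [3.142, 0.0, -0.125]
ft_force: [-4.6, 3.4, 3.2]
opening: 0.005
grip_force: 2.4
```

```bash
python3 blue.py|tail -2
```

```text
(768, np.float64(317.1), np.float64(227.2), array([269.67, 358.  ]), array([202., 244.]))
9.35 [487.0996484  -15.99052087 107.87526594] [-4.37872427  2.59387065  3.86764641]
```

The bin is rolling now; I'll hold.

>>> {"fn": "move_arm", "kwargs": {"commands": [[[0,0,-0.2],[0,0,0],0],[[0,0,0],[0,0,0],0],[[0,0,0],[0,0,0],0],[[0,0,0],[0,0,0],0],[[0,0,0],[0,0,0],0],[[0,0,0],[0,0,0],0],[[0,0,0],[0,0,0],0],[[0,0,0],[0,0,0],0],[[0,0,0],[0,0,0],0],[[0,0,0],[0,0,0],0]]}}

```text
t: 10.35
eef_pos: [487.2, -16.0, 106.5]
tcp_rot: [3.142, -0.001, -0.125]
ft_force: [-6.0, 2.7, 12.7]
opening: 0.006
grip_force: 6.9
```

```bash
python3 blue.py|tail -2
```

```text
(594, np.float64(320.4), np.float64(223.6), array([264., 358.]), array([195., 245.]))
10.4 [487.23499795 -15.94841816 106.50995716] [-7.36734142  2.71305279 11.27152807]
```

>>> {"fn": "move_arm", "kwargs": {"commands": [[[0,0,0],[0,0,0],0],[[0,0,0],[0,0,0],0],[[0,0,0],[0,0,0],0],[[0,0,0],[0,0,0],0],[[0,0,0],[0,0,0],0],[[0,0,0],[0,0,0],0],[[0,0,0],[0,0,0],0],[[0,0,0],[0,0,0],0]]}}

```text
t: 11.2
eef_pos: [487.2, -16.0, 106.5]
tcp_rot: [3.142, -0.001, -0.125]
ft_force: [-6.2, 3.5, 12.6]
opening: 0.007
grip_force: 6.9
```

```bash
cat >> blue.py <<'E'
print("wide",blue(a,(180,150,205,160)))
h=cv2.cvtColor(a,cv2.COLOR_BGR2HSV);m=cv2.inRange(h,(105,120,30),(130,255,255));m[:150]=0;m[300:]=0;m[:,:200]=0;m[:,385:]=0
for y in range(165,275,4):print(y,''.join('#' if v else '.' for v in m[y,220:380:2]))
E
python3 blue.py|tail -31
```

```text
(591, np.float64(321.3), np.float64(223.9), array([264., 358.]), array([194.9, 245. ]))
11.25 [487.25411127 -15.94946137 106.5275173 ] [-7.12003279  3.05793417 12.81314066]
wide (591, np.float64(321.3), np.float64(223.9), array([264., 358.]), array([194.9, 245. ]))
165 ................................................................................
169 ................................................................................
173 ................................................................................
177 ................................................................................
181 ................................................................................
185 ................................................................................
189 ................................................................................
193 ..............................#.................................................
197 ................................#...............................................
201 ...................#..............##.............................
[... 845 characters left out ...]
####................
245 ..........................................................###...................
249 ................................................................................
253 ................................................................................
257 ................................................................................
261 ................................................................................
265 ................................................................................
269 ................................................................................
273 ................................................................................
```

```bash
python3 - <<'E'
from h import *
def pr(n,X):
    c=camera_info(n);K=np.array(c["K"]);T=np.array(c["cam_to_world"]);p=K@(T[:3,:3].T@(X-T[:3,3]));return (p[:2]/p[2]).round(1)
X,e=tri(ray("scene",(303.8,255)),ray("side",(217.5,154.5)));Y,e2=tri(ray("scene",(332,236)),ray("side",(197,165.5)));print(X,e,Y,e2,np.linalg.norm(X-Y))
d=-131*np.array([.985*.9926,-.985*.122,.174])
for n in("scene","side"):print(n,"rear top R,L expected now:",pr(n,X+d),pr(n,Y+d))
b=read_camera("side");cv2.imwrite("pics/side4.png",b);cv2.imwrite("pics/scene4.png",read_camera("scene"))
h=cv2.cvtColor(b,cv2.COLOR_BGR2HSV);m=cv2.inRange(h,(105,120,30),(130,255,255))
print("cols 180-300")
for y in range(150,226,3):print(y,''.join('#' if v else '.' for v in m[y,180:300]))
E
```

```text
[820.08480357 -14.4022411  153.55428198] [np.float64(0.5914443085645463), np.float64(0.5914443085646518)] [831.32988386  65.187666   155.98428165] [np.float64(1.1846112257195696), np.float64(1.1846112257197876)] 80.41710043264493
scene rear top R,L expected now: [267.1 220.8] [293.5 204.4]
side rear top R,L expected now: [248.8 177.8] [228.5 190.5]
cols 180-300
150 ..........#########.....................................................................................................
153 .....####......####.....................................................................................................
156 .####..........#####....................................................................................................
159 #.............####......................................................................................................
162 .........#####..........................................................................................................
165 .....#####.................................................................................................
[... 1813 characters left out ...]
............##########..............###....................................
213 .............................................................########.......####........................................
216 ................................................................#############...........................................
219 ....................................................................######..............................................
222 ........................................................................................................................
225 ........................................................................................................................
```

The bin's rear corners in the side view, about (249,179) and (227,193), match the front-stop prediction of (249,178) and (228,190). It is at the stop, so I'll release the lever gently.

>>> {"fn": "move_arm", "kwargs": {"commands": [[[0,0,0.8],[0,0,0],0],[[0,0,0.8],[0,0,0],0],[[0,0,0.8],[0,0,0],0],[[0,0,0.8],[0,0,0],0],[[0,0,0.8],[0,0,0],0],[[0,0,0.8],[0,0,0],0],[[0,0,0.8],[0,0,0],0],[[0,0,0.8],[0,0,0],0],[[0,0,0.8],[0,0,0],0],[[0,0,0.8],[0,0,0],0]]}}

```text
t: 12.35
eef_pos: [487.1, -16.0, 186.3]
tcp_rot: [3.141, 0.0, -0.125]
ft_force: [0.1, 0.7, 0.1]
opening: 0.003
grip_force: 0.0
```

>>> {"fn": "move_arm", "kwargs": {"commands": [[[0,0,1.5],[0,0,0],0],[[0,0,1.5],[0,0,0],0],[[0,0,2],[0,0,0],0],[[0,0,2],[0,0,0],0],[[0,0,2],[0,0,0],0],[[0,0,2],[0,0,0],0],[[0,0,0],[0,0,0],0],[[0,0,0],[0,0,0],0],[[0,0,0],[0,0,0],0],[[0,0,0],[0,0,0],0]]}}

```text
t: 13.35
eef_pos: [486.9, -16.0, 294.9]
tcp_rot: [3.142, 0.002, -0.125]
ft_force: [-0.5, 0.2, -0.1]
opening: 0.005
grip_force: 0.0
```

```bash
python3 - <<'E'
from h import *
import numpy as np
s=state();print(s["t"],s["eef_pos"],s["ft_force"])
def ref(f):return cv2.imread(f)
for n in("scene","side"):
    b=read_camera(n);cv2.imwrite(f"pics/{n}5.png",b)
    if n=="side":
        h=cv2.cvtColor(b,cv2.COLOR_BGR2HSV);m=cv2.inRange(h,(105,120,30),(130,255,255))
        for y in range(174,222,4):print(y,''.join('#' if v else '.' for v in m[y,180:290]))
    p={"scene":(211,168),"side":(313,184)}[n];print(n,dark(b,p))
    # lever/gate region vs start: fraction changed near gate tube
    a=cv2.imread(f"pics/{n}0.png");d=cv2.absdiff(a,b).max(2)
    x,y,w,hh={"scene":(220,175,60,60),"side":(238,160,60,40)}[n]
    for yy in range(y,y+hh,3):print(''.join('#' if v>40 else '.' for v in d[yy,x:x+w]))
E
```

```text
13.35 [486.86379917 -15.96579814 294.87381621] [-0.45653061  0.17876306 -0.13171737]
scene (array([210.24334601, 167.62737643]), array([198, 159,  26,  19, 263], dtype=int32))
............................................................
............................................................
............................................................
............................................................
............................................................
............................................................
................................................#####.......
...........................................#####......##....
.......................................#####.............###
..................................######....................
.............................####...........................
.............................#.....#........................
.....................................##................##...
.............................................#...###........
...........................................####.............
.........
[... 1919 characters left out ...]
.............................
............................................................
............................................................
............................................................
#........#.###..............................................
....#############...........................................
#....################.......................................
..........###############...................................
####...........#############................................
####..........############.##...............................
........#.......##############..............................
######..........####........####............................
```

The lever is back at its exact rest position, the bin is at the stop, and the arm is clear. I'll hand in.

```bash
python3 -c "
from cell import env;print(env.job_done())"
```

```text
the job is handed in; nothing more can be done
None
```

The taller bin, in the right lane, has rolled down against the front stop; the right lever is back at rest so the gate should be shut behind it, the low bin has not moved, and the job was handed in at about 13 s.

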